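# Seat the keyed drive shaft in the sprung hub and hold it home

### The job

Take the blue-gripped keyed shaft out of the rack and put it into the metal hub on the white drive unit: push it down and turn it until its key slips into the hub's slot, then keep pushing against the spring until its collar sits flush on the hub. Finish while still gripping the shaft upright and pressing it fully home - do not let go, or the spring lifts it out. Leave the other shafts, the glassware and the bottles where they are.

Things in the scene. Friction and masses are not known exactly. Their poses are not given: they have to be found in the camera images.
- drive_shaft: Keyed steel shaft with a blue grip, 0.15 to 0.31 kg, upright in one of the rack's holes. Origin at its lower tip, z up; heights are above the tip. 16 mm in diameter, the lowest 5 mm tapered to 11 mm. One brass key on its +x side, 6 mm wide, reaching 13 mm from the axis, 12 to 32 mm high. Collar 36 mm in diameter, 34 to 42 mm high.
- shaft_tip (a point): The centre of the drive shaft's lower tip (the origin of drive_shaft).
- shaft_grip (a point): The centre of the drive shaft's blue grip block, 98 mm above the tip, axes as the shaft's. The block is 36 mm along x, 24 mm along y and 36 mm high: grasp it across the 24 mm. An orange stripe on its top and side marks the +x (key) side.
- drive_unit: White drive unit fixed to the bench, 200 mm (x) by 150 mm (y) by 70 mm high, origin under its centre, z up. On the middle of its top stands the aluminium hub, 44 mm across, 40 mm high, which does not turn. Its single slot, 9 mm wide and as deep as the hub, is open to the side and points anywhere within 0.6 rad of the unit's +x axis (orange line on the top).
- hub_mouth (a point): Centre of the mouth of the hub's 18.6 mm bore, 110 mm above the bench; axes of the unit, not of the slot. The shaft's tip enters in any turn; the key stops on the hub's top with the tip 12 mm down, until shaft +x is within about 0.12 rad of the slot's direction, then it slides on. Fully home, the collar is on the hub and the tip 34 mm below this point.
- seat (a joint): The sprung brass seat inside the bore: 0 when up (its top 22 mm below the mouth), growing as it is pressed down, in m. It reads 0.012 with the shaft fully home, 0 while the key is still on top of the hub. The spring takes about 4 N to start and 10 N fully home.
- rack: Grey plastic rack fixed to the bench, 80 mm (x) by 240 mm (y) by 60 mm high, origin under its centre. Three round 29 mm holes in its top along y, 75 mm apart, the middle one at the centre. A shaft stands in each, its collar on the rack's top and its tip 26 mm above the bench. Which shaft is where varies.
- white_shaft: Same size and shape as the drive shaft but without a key and with a plain white grip; stands in the rack. Origin at its lower tip, z up. Leave it alone.
- black_shaft: Same size and shape as the drive shaft but without a key and with a plain black grip; stands in the rack. Origin at its lower tip, z up. Leave it alone.
- jar: Small closed jar, 48 mm in diameter, 55 mm high, origin under its centre. Leave it alone.
- beaker: Glass beaker, 70 mm in diameter, 85 mm high, origin under its centre. Leave it alone.
- flask: Conical glass flask, 84 mm in diameter, 124 mm high, origin under its centre. Leave it alone.
- cylinder: Glass measuring cylinder, foot 72 mm in diameter, 214 mm high, origin under its centre. Leave it alone.
- wash_bottle: White bottle with red cap, 60 mm in diameter, 150 mm high, origin under its centre. Leave it alone.
Mind the look-alikes: they are no part of the job. What is shaped like the drive_shaft but pink or turquoise is not meant.

How it is judged:
On the way, in this order (a step that is already met when the one before it is completed fails the run):
1. the blue-gripped shaft is lifted out of the rack by the fingers (z of shaft_tip in the frame of rack above 0.062 m and contact force between the fingers and drive_shaft above 1 N), for 0.1 s.
2. the shaft is in the hub with its key in the slot (tip more than 16 mm below the mouth) (z of shaft_tip in the frame of hub_mouth below -0.016 m and horizontal distance between shaft_tip and hub_mouth below 0.004 m), for 0.1 s.
At the end, for the whole second after the job is handed in: The blue-gripped shaft is in the hub, its tip at least 31 mm below the hub's mouth (home is 34), within 4 mm of the hub's axis, upright within 0.08 rad, the sprung seat pressed at least 9 mm down, still (under 20 mm/s) and held by the fingers (over 3 N) (z of shaft_tip in the frame of hub_mouth below -0.031 m and horizontal distance between shaft_tip and hub_mouth below 0.004 m and angle between drive_shaft's own z axis and vertical below 0.08 rad and value of joint seat above 0.009 m and contact force between the fingers and drive_shaft above 3 N and linear speed of drive_shaft below 0.02 m/s); the arm keeps its last pose, push and grip.
It fails at once if one of the other shafts is moved more than 30 mm or tipped more than 0.4 rad (distance of any of white_shaft, black_shaft from where it was at the start of the episode above 0.03 m or angle between any of white_shaft, black_shaft's own z axis and vertical above 0.4 rad).
It fails at once if the jar, beaker, flask, measuring cylinder or wash bottle is moved more than 30 mm or tipped more than 0.4 rad (distance of any of jar, beaker, flask, cylinder, wash_bottle from where it was at the start of the episode above 0.03 m or angle between any of jar, beaker, flask, cylinder, wash_bottle's own z axis and vertical above 0.4 rad).
It also fails if it takes over 48 s, if anything falls off the work surface, if the arm or the gripper's body presses on something with over 40 N, if the wrist force passes 120 N, or if a joint passes its speed limit or range.

### The arm

A 6-joint arm with a two-finger parallel gripper is mounted at the origin on the work surface. World frame = base frame: x ahead of the robot, y to its left, z up, the work surface at z = 0. Lengths are in m, angles in rad, forces in N, time in s.
With the tool pointing down it reaches from about 0.35 to 0.975 m from the base axis. Payload 17.4 kg.
Tool frame: the origin (TCP) lies midway between the tips of the shut fingers; the grasp point (between the pads) lies 19 mm behind it; z points along the fingers, y is the line along which they close (so a half turn about z gives the same grasp; the last joint's range is limited). The gripper opens to 85 mm and grips with 20 to 120 N. Pads are 22 mm wide; open, the fingers measure 114 mm over their backs; the gripper's body (76 mm by 85 mm) begins 54 mm behind the grasp point. The pads swing forward as they close: fully open they stand 13 mm farther back than shut.
Start: joints at [1.307, 0.116, 1.442, -0, 1.584, -0.038], TCP at [0.151, 0.658, 0.231] pointing down, gripper open.
Joint ranges: [-2.83, 2.83], [-0.83, 2.19], [0.07, 2.5], [-1.14, 4.28], [0.01, 3], [-2.97, 2.97]. Speed limits (rad/s): [1.89, 1.89, 2.22, 3.14, 3.14, 3.14].

### API

Orientations are given as a unit quaternion [w, x, y, z].
In Python, from plant import manip gives the robot as it stands.
- The arm moves only by the shell command python3 -m inch 'ROWS' [FORCE]. ROWS is JSON, a list of rows, each a list of 3 entries, a list of its own where there are three numbers: the shift along the tool's x, y, z in cm, then the turn, a rotation vector about the tool's x, y, z in degrees, then the opening, from 0 (shut) to 1 (fully open). A call has 1 to 20 rows; each row shifts and turns the commanded pose from where the row before left it, along the tool's axes as they then stand; what a row does not reach is not made up. A row lasts 1/10 s, in which the tool goes at most 50 mm and 8.59 degrees, less where a joint would pass 70% of its speed; a pose out of reach is approached as far as the arm can. A call with a gripper value outside its range is refused whole. The fingers move at their own pace and stop on an object; FORCE is the grip in N (left out, the last holds). Time passes only in rows, so rows that do not move let the fingers close. It gives the time, the measured TCP pose, the force, the opening and the grip force at its end, in the units of the state.
- manip.read_state(): the state, without advancing time (a new reading comes with each control period).
- manip.grab_frame(name): name is "scene" or "top"; returns a dict with "img" (384x512x3 uint8, red, green, blue), "intrinsics" (3x3 intrinsics, pixels), "world_from_camera" (4x4, takes a point from camera to world coordinates). Camera axes: x right, y down, z forward; pixel columns grow to the right and rows downward; lengths in m; the calibration is good to about 2 mm. A picture is of the moment at which its call begins. There is no depth.
- manip.sign_off(): hands the job in; it is judged then, once.
The state is a dict: "clock": time; "qpos": joint angles; "dq": joint speeds; "tau": joint torques, N m; "position": TCP position; "orientation": TCP orientation; "contact_force": force on the tool from outside, world axes, zero at the start; "torque": the same for the moment, N m; "width": finger opening in m; "gripper_force": force on a finger pad.
Only numpy, scipy, OpenCV 4.12 (cv2) and the standard library are available. Lean on these libraries where they do the work, as an engineer would, in place of code of your own. Each camera call takes 0.05 s, during which the arm holds its last target. There are 200 camera calls.

## Working session

There is one attempt and no reset: what is moved stays moved. The work goes in short steps, Python scripts to look and compute and a shell command to move; the robot and the scene stay as the last step left them, time stands still between calls to the robot, and variables do not carry over. Pictures are saved under pics/ and viewed, at most 10 in all, crops included, and the job is handed in when it is done.

```bash
mkdir -p pics; cat > h.py <<'E'
import numpy as np, cv2
from plant import manip
def grab(name,fn=None):
    f=manip.grab_frame(name)
    if fn: cv2.imwrite('pics/'+fn,f['img'][:,:,::-1])
    return f
def ray(f,u,v,z):
    K=np.array(f['intrinsics']);T=np.array(f['world_from_camera'])
    d=T[:3,:3]@np.linalg.solve(K,[u,v,1.]);o=T[:3,3]
    return (o+d*(z-o[2])/d[2]).round(4)
def proj(f,p):
    K=np.array(f['intrinsics']);T=np.linalg.inv(np.array(f['world_from_camera']))
    q=K@(T[:3,:3]@np.array(p)+T[:3,3]);return (q[:2]/q[2]).round(1)
E
python3 - <<'E'
from h import *
a=grab('top','top.png');b=grab('scene','scene.png')
for f in(a,b):print(np.array(f['intrinsics']).round(1).tolist(),np.array(f['world_from_camera']).round(3).tolist())
s=manip.read_state();print(s)
E
```

```text
[[392.6, 0.0, 254.5], [0.0, 392.6, 197.3], [0.0, 0.0, 1.0]] [[0.02, -0.983, 0.185, 0.352], [-1.0, -0.018, 0.013, 0.015], [-0.01, -0.185, -0.983, 1.409], [0.0, 0.0, 0.0, 1.0]]
[[442.3, 0.0, 248.2], [0.0, 442.3, 195.0], [0.0, 0.0, 1.0]] [[-0.793, 0.449, -0.411, 1.17], [0.609, 0.602, -0.517, 0.744], [0.016, -0.66, -0.751, 1.163], [0.0, 0.0, 0.0, 1.0]]
{'clock': 0.1, 'qpos': array([ 1.30723464e+00,  1.16460913e-01,  1.44214252e+00, -6.88522616e-06,
        1.58399267e+00, -3.78068808e-02]), 'dq': array([ 0.00038404, -0.00081773, -0.00295442, -0.00220039,  0.0011208 ,
        0.00140704]), 'tau': array([ 3.03283538e-03, -7.33665347e+01, -6.33778238e+01,  9.87279395e-05,
        5.45503339e-03,  2.33024245e-06]), 'position': array([0.15107043, 0.65772731, 0.2306553 ]), 'orientation': array([-7.19124299e-05,  1.12637883e-01,  9.93635977e-01, -4.96552956e-04]), 'contact_force': array([-0.31975334, -0.41872105,  0.31114029]), 'torque': array([-0.06636833, -0.00519812, -0.0139877 ]), 'gripper_force': 0.0, 'width': 0.08527834311602775}
```

View pics/top.png

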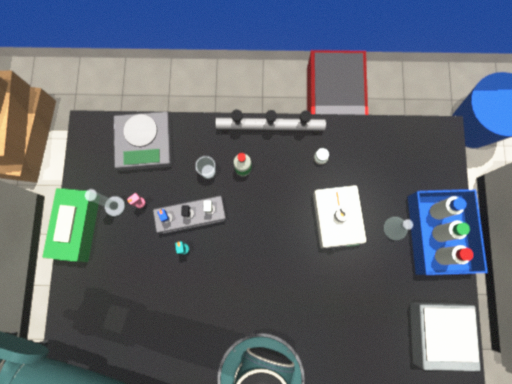

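View pics/scene.png

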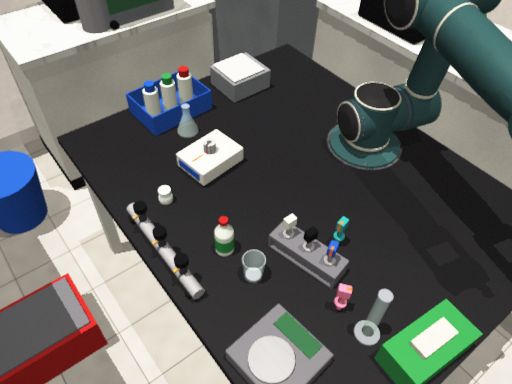

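The top view shows the rack at about (188,215), with blue at (164,215), black at (186,211) and white at (208,206). The drive unit is at (340,216), and pink (136,200) and turquoise (182,248) decoys stand off the rack. The scene view shows blue at (334,246), black at (311,237), white at (290,222), turquoise at (342,226) and pink (344,293). The blue one in the rack is the one meant, so I'll confirm that in an enlarged crop.

```bash
python3 - <<'E'
import cv2,numpy as np
a=cv2.imread('pics/top.png');b=cv2.imread('pics/scene.png')
r=lambda i,x,y,w,h,s:cv2.resize(i[y:y+h,x:x+w],None,fx=s,fy=s,interpolation=cv2.INTER_CUBIC)
A=r(a,145,190,90,50,4.4);B=r(a,300,175,80,80,3.75)
C=r(b,262,205,90,80,4.4);D=r(b,170,125,80,60,3.75)
im=np.zeros((600,800,3),np.uint8)
for p,x,y in((A,0,0),(B,400,0),(C[:350],0,230),(D,400,305)):im[y:y+p.shape[0],x:x+p.shape[1]]=p
cv2.imwrite('pics/crop1.png',im)
E
```

```text
(no output)
```

View pics/crop1.png

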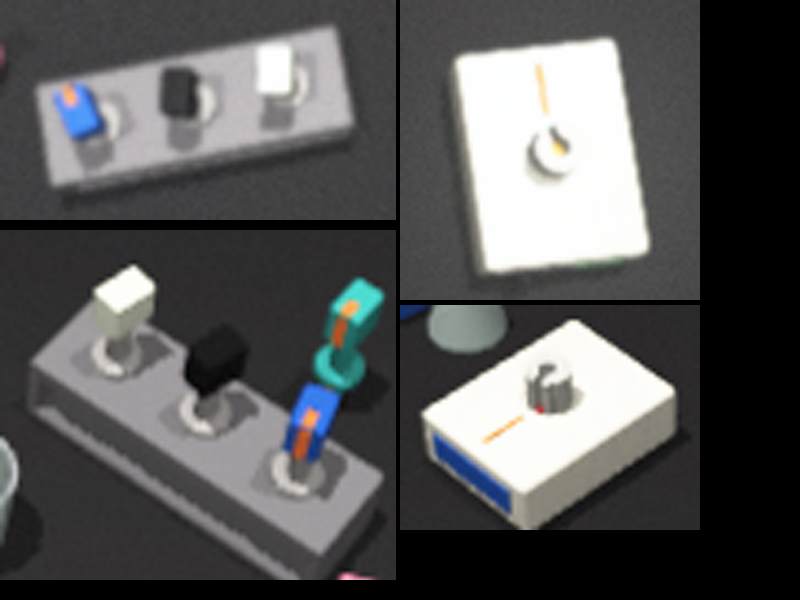

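The crop confirms it: the blue grip with the orange stripe is in the rack's left hole, and turquoise stands off the rack. Next I'll compute positions.

```bash
python3 - <<'E'
from h import *
f=grab('top');g=grab('scene')
C=[(38,88),(335,27),(353,122),(52,184)]
R=np.array([ray(f,145+x/4.4,190+y/4.4,.06) for x,y in C]);print('rack',R.tolist(),R.mean(0))
U=np.array([ray(f,300+(x-400)/3.75,175+y/3.75,.07) for x,y in [(455,55),(612,38),(648,255),(483,270)]]);print('unit',U.tolist(),U.mean(0))
def yaw(P):  # x edges: from bottom to top
    e=P[0]-P[3]+P[1]-P[2];h=P[0]-P[1]+P[3]-P[2]
    return np.arctan2(e[1],e[0]),np.arctan2(-h[0],h[1])
print(yaw(R),yaw(U))
yr=yaw(R)[1];c=R.mean(0);print('hole L',c+.075*np.array([-np.sin(yr),np.cos(yr),0]))
# scene-based: unit top, rack top
Us=np.array([ray(g,170+(x-400)/3.75,125+(y-305)/3.75,.07) for x,y in [(574,320),(676,395),(522,512),(424,412)]]);print('unit scene',Us.tolist(),Us.mean(0))
# blue masks
for n,F in(('top',f),('scene',g)):
    hsv=cv2.cvtColor(F['img'],cv2.COLOR_RGB2HSV);x0,y0,x1,y1=(145,190,235,240) if n=='top' else (300,220,352,275)
    m=np.zeros(hsv.shape[:2],np.uint8);s=hsv[y0:y1,x0:x1]
    m[y0:y1,x0:x1]=(((s[...,0]>100)&(s[...,0]<130))|((s[...,0]<20)))&(s[...,1]>120)&(s[...,2]>60)
    nn,l,st,ce=cv2.connectedComponentsWithStats(m);i=1+st[1:,4].argmax();print(n,st[i],ce[i],ray(F,*ce[i],.124),ray(F,*ce[i],.13))
im=[cv2.resize(F['img'][y:y+h,x:x+h,::-1],(400,400),interpolation=cv2.INTER_CUBIC) for F,x,y,h in((f,326,200,30),(g,195,132,30),)]
cv2.imwrite('pics/hub.png',np.hstack(im))
E
```

```text
rack [[0.5547, 0.3833, 0.06], [0.608, 0.1497, 0.06], [0.5321, 0.1328, 0.06], [0.4789, 0.3672, 0.06]] [0.543425 0.25825  0.06    ]
unit [[0.6348, -0.176, 0.07], [0.6535, -0.3217, 0.07], [0.4533, -0.3484, 0.07], [0.437, -0.1995, 0.07]] [ 0.54465 -0.2614   0.07   ]
(np.float64(0.21419751616196564), np.float64(0.22375364781591087)) (np.float64(0.12546809779121185), np.float64(0.11825088104790324))
hole L [0.52678316 0.33138036 0.06      ]
unit scene [[0.4663, -0.3425, 0.07], [0.4505, -0.193, 0.07], [0.6554, -0.1524, 0.07], [0.6577, -0.3169, 0.07]] [ 0.557475 -0.2512    0.07    ]
top [158 210  10  11  65] [163.03076923 215.93846154] [0.5258 0.3333 0.124 ] [0.5249 0.3318 0.13  ]
scene [327 239  13  19 131] [332.61832061 247.4351145 ] [0.5301 0.3308 0.124 ] [0.5338 0.3332 0.13  ]
```

View pics/hub.png

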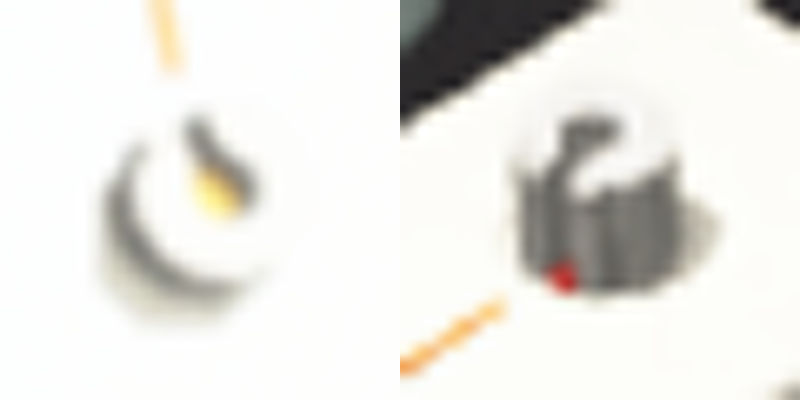

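```bash
cat > fit.py <<'E'
from h import *
from scipy.optimize import minimize
from itertools import product
def corners(x,y,yaw,z0,z1,a,b):
    c,s=np.cos(yaw),np.sin(yaw)
    return [(x+c*u*a/2-s*v*b/2,y+s*u*a/2+c*v*b/2,z) for u,v,z in product((-1,1),(-1,1),(z0,z1))]
def render(F,P,win,S=8):
    x0,y0,x1,y1=win
    q=np.array([(proj2(F,p)-(x0,y0)+.5)*S-.5 for p in P])
    h=cv2.convexHull((q*16).round().astype(np.int32))
    m=np.zeros(((y1-y0)*S,(x1-x0)*S),np.uint8);cv2.fillConvexPoly(m,h,255,shift=4)
    return cv2.resize(m,(x1-x0,y1-y0),interpolation=cv2.INTER_AREA)/255.
def proj2(f,p):
    K=np.array(f['intrinsics']);T=np.linalg.inv(np.array(f['world_from_camera']))
    q=K@(T[:3,:3]@np.array(p)+T[:3,3]);return q[:2]/q[2]
def fit(views,start,dims):
    # views: (F, win, mask float)
    def cost(p): return sum(np.abs(render(F,corners(p[0],p[1],p[2],*dims),w)-m).sum() for F,w,m in views)
    sx=np.array([start]+[np.add(start,d) for d in((.008,0,0),(0,.008,0),(0,0,.2))])
    r=minimize(cost,start,method='Nelder-Mead',options=dict(initial_simplex=sx,xatol=1e-4,fatol=.05));return r.x,r.fun,sum(m.sum() for _,_,m in views)
def bluemask(F,w):
    s=cv2.cvtColor(F['img'],cv2.COLOR_RGB2HSV)[w[1]:w[3],w[0]:w[2]]
    return ((((s[...,0]>100)&(s[...,0]<130))|(s[...,0]<20))&(s[...,1]>110)&(s[...,2]>50)).astype(float)
E
python3 - <<'E'
from fit import *
f=grab('top');g=grab('scene')
B=[(f,w,bluemask(f,w)) for w in[(152,202,176,228)]]+[(g,w,bluemask(g,w)) for w in[(318,232,350,262)]]
for v in(B[:1],B[1:],B):
  for y0 in (.2,.5): print('blue',fit(v,[.527,.332,y0],(.106,.142,.036,.024)))
def white(F,w,t):
    s=F['img'][w[1]:w[3],w[0]:w[2]].min(2);return (s>t).astype(float)
w=(300,170,380,262);W=[(f,w,white(f,w,110))]
print('unit',fit(W,[.55,-.26,.12],(0,.07,.2,.15)))
for p in[(225,185),(195,125)]:print('top',ray(f,326-.5+p[0]/13.33,200-.5+p[1]/13.33,.11))
for p in[(595,140),(555,190),(565,165)]:print('scene',ray(g,195-.5+(p[0]-400)/13.33,132-.5+p[1]/13.33,.11))
E
```

```text
blue (array([0.52926391, 0.33477423, 0.60025513]), np.float64(43.01176470588236), np.float64(73.0))
blue (array([0.53011495, 0.33529739, 0.5935229 ]), np.float64(42.94117647058823), np.float64(73.0))
blue (array([0.53236819, 0.33185906, 0.48842945]), np.float64(41.05882352941177), np.float64(135.0))
blue (array([0.53246009, 0.3318471 , 0.47864608]), np.float64(41.074509803921565), np.float64(135.0))
blue (array([0.53174805, 0.3324504 , 0.47875526]), np.float64(95.33725490196079), np.float64(208.0))
blue (array([0.53162784, 0.33243891, 0.47790868]), np.float64(94.9843137254902), np.float64(208.0))
unit (array([ 0.54751819, -0.26541525,  0.12794492]), np.float64(113.63921568627451), np.float64(2713.0))
top [ 0.5472 -0.2619  0.11  ]
top [ 0.5623 -0.2547  0.11  ]
scene [ 0.5529 -0.2601  0.11  ]
scene [ 0.5724 -0.2502  0.11  ]
scene [ 0.5648 -0.2567  0.11  ]
```

```bash
python3 -m inch '[[[-3.7,-1.93,0],[0,0,0],0.5],[[-3.7,-1.93,0],[0,0,0],0.5],[[-3.7,-1.93,0],[0,0,0],0.5],[[-3.7,-1.93,0],[0,0,0],0.5],[[-3.7,-1.93,0],[0,0,0],0.5],[[-3.7,-1.93,0],[0,0,0],0.5],[[-3.7,-1.93,0],[0,0,0],0.5],[[-3.7,-1.93,0],[0,0,0],0.5],[[-3.7,-1.93,0],[0,0,0],0.5],[[-3.7,-1.93,0],[0,0,0],0.5],[[-3.7,-1.93,0],[0,0,0],0.5],[[-3.6,-2,0],[0,0,0],0.5]]' 40
python3 -m inch '[[[0,0,0],[0,0,8.2],0.5],[[0,0,0],[0,0,8.2],0.5],[[0,0,0],[0,0,8.2],0.5],[[0,0,0],[0,0,8.2],0.5],[[0,0,0],[0,0,8.2],0.5],[[0,0,0],[0,0,8.2],0.5],[[0,0,0],[0,0,8.2],0.5],[[0,0,0],[0,0,8.2],0.5],[[0,0,0],[0,0,8.2],0.5],[[0,0,0],[0,0,8.2],0.5],[[0,0,0],[0,0,8.2],0.5],[[0,0,0],[0,0,8.2],0.5],[[0,0,0],[0,0,8.2],0.5],[[0,0,0],[0,0,8.2],0.5],[[0,0,0],[0,0,8.2],0.5],[[0,0,0],[0,0,8.2],0.5],[[0,0,0],[0,0,8.2],0.5],[[0,0,0],[0,0,0],0.5],[[0,0,0],[0,0,0],0.5]]'
python3 - <<'E'
from h import *
from scipy.spatial.transform import Rotation as R
s=manip.read_state();w,x,y,z=s['orientation'];M=R.from_quat([x,y,z,w]).as_matrix()
d=np.array([.531,.3325,.105])-s['position'];print(s['position'],'yaw',np.arctan2(M[1,0],M[0,0]),M[:,2],'cm',M.T@d*100,s['qpos'])
f=grab('scene');g=grab('top')
cv2.imwrite('pics/close1.png',np.hstack([cv2.resize(i[y:y+90,x:x+90,::-1],(400,400),interpolation=cv2.INTER_CUBIC) for i,x,y in((f['img'],290,190),(g['img'],120,170))]))
E
```

```text
clock: 1.5
position: [0.532, 0.3309, 0.2314]
orientation: [0.0, 0.113, 0.994, 0.0]
contact_force: [-0.2, -0.1, -0.8]
width: 0.0427
gripper_force: 0.0
clock: 3.4
position: [0.5308, 0.3323, 0.2313]
orientation: [0.0, 0.97, 0.241, -0.0]
contact_force: [-0.3, 0.3, 1.0]
width: 0.0426
gripper_force: 0.0
[0.53083778 0.3322823  0.23127551] yaw 0.48726584917877264 [-5.91567378e-05 -2.35248007e-05 -9.99999998e-01] cm [ 2.53262004e-02 -1.15541525e-02  1.26275500e+01] [5.18554752e-01 1.04628921e-02 1.55211486e+00 8.88774152e-06
 1.57907794e+00 1.60208530e+00]
```

View pics/close1.png

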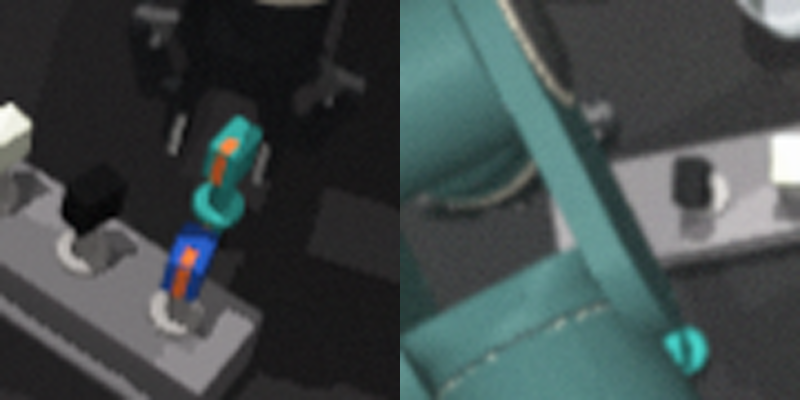

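The scene crop shows the fingers open above the blue grip, with no contact. The calculated offset is nil, so I descend.

```bash
python3 -m inch '[[[0,0,2],[0,0,0],0.5],[[0,0,2],[0,0,0],0.5],[[0,0,2],[0,0,0],0.5],[[0,0,1.5],[0,0,0],0.5],[[0,0,1],[0,0,0],0.5],[[0,0,1],[0,0,0],0.5],[[0,0,1],[0,0,0],0.5],[[0,0,1],[0,0,0],0.5],[[0,0,1],[0,0,0],0.5],[[0,0,0],[0,0,0],0.5],[[0,0,0],[0,0,0],0.5]]' 60
python3 -m inch '[[[0,0,0],[0,0,0],0],[[0,0,0],[0,0,0],0],[[0,0,0],[0,0,0],0],[[0,0,0],[0,0,0],0],[[0,0,0],[0,0,0],0],[[0,0,0],[0,0,0],0],[[0,0,0],[0,0,0],0],[[0,0,0],[0,0,0],0]]' 60
```

```text
clock: 4.6
position: [0.5309, 0.3323, 0.1063]
orientation: [0.0, 0.971, 0.239, -0.0]
contact_force: [0.0, -1.5, 0.7]
width: 0.0426
gripper_force: 0.0
clock: 5.4
position: [0.5311, 0.3325, 0.107]
orientation: [-0.0, 0.971, 0.239, 0.001]
contact_force: [-0.4, 0.4, 5.8]
width: 0.0232
gripper_force: 59.3
```

```bash
python3 -m inch '[[[0,0,0],[0,0,0],0],[[0,0,-1],[0,0,0],0],[[0,0,-2],[0,0,0],0],[[0,0,-2],[0,0,0],0],[[0,0,-3],[0,0,0],0],[[0,0,-3],[0,0,0],0],[[0,0,-3],[0,0,0],0],[[0,0,-2],[0,0,0],0],[[0,0,-1],[0,0,0],0],[[0,0,0],[0,0,0],0],[[0,0,0],[0,0,0],0]]' 100
python3 - <<'E'
from h import *
from scipy.spatial.transform import Rotation as R
s=manip.read_state();w,x,y,z=s['orientation'];M=R.from_quat([x,y,z,w]).as_matrix()
d=np.array([.549,-.262,s['position'][2]])-s['position'];print(s['position'],'yaw',np.arctan2(M[1,0],M[0,0]),M[:,2],'cm',M.T@d*100,s['width'],s['gripper_force'])
E
```

```text
clock: 6.5
position: [0.5307, 0.3321, 0.275]
orientation: [0.0, 0.971, 0.239, -0.001]
contact_force: [-0.8, 0.1, -2.5]
width: 0.0231
gripper_force: 97.9
[0.53067698 0.33214926 0.27502575] yaw 0.48279119944339133 [-1.27492815e-03 -7.36140568e-04 -9.99998916e-01] cm [-2.59606639e+01  5.34746017e+01  4.14016837e-02] 0.02306980828751268 97.88419246673584
```

```bash
python3 -m inch '[[[-0.8,1.7,0],[0,0,0],0],[[-1.6,3.3,0],[0,0,0],0],[[-1.6,3.3,0],[0,0,0],0],[[-1.6,3.3,0],[0,0,0],0],[[-1.6,3.3,0],[0,0,0],0],[[-1.6,3.3,0],[0,0,0],0],[[-1.6,3.3,0],[0,0,0],0],[[-1.6,3.3,0],[0,0,0],0],[[-1.6,3.3,0],[0,0,0],0],[[-1.6,3.3,0],[0,0,0],0],[[-1.6,3.3,0],[0,0,0],0],[[-1.6,3.3,0],[0,0,0],0],[[-1.6,3.3,0],[0,0,0],0],[[-1.6,3.3,0],[0,0,0],0],[[-1.6,3.3,0],[0,0,0],0],[[-1.6,3.3,0],[0,0,0],0],[[-1.2,2.3,0],[0,0,0],0],[[0,0,0],[0,0,0],0],[[0,0,0],[0,0,0],0]]' 100
python3 - <<'E'
from h import *
s=manip.read_state();print(s['position'],s['qpos'])
p=s['position']
f=grab('scene');g=grab('top')
print(proj(f,p),proj(f,p-[0,0,.08]),proj(g,p),proj(f,[.549,-.262,.11]))
c=[]
for F,q in((f,p-[0,0,.06]),(g,p-[0,0,.08])):
    u,v=proj(F,q).astype(int);print(u-35,v-35);c.append(cv2.resize(F['img'][v-35:v+35,u-35:u+35,::-1],(400,400),interpolation=cv2.INTER_CUBIC))
cv2.imwrite('pics/hubclose.png',np.hstack(c))
E
```

```text
clock: 8.4
position: [0.5482, -0.2629, 0.275]
orientation: [-0.001, 0.971, 0.238, -0.001]
contact_force: [-0.4, -0.4, -4.0]
width: 0.023
gripper_force: 98.6
[ 0.54820602 -0.2628839   0.27501851] [-4.89137755e-01 -3.64923365e-02  1.52842089e+00  8.68620814e-05
  1.65163448e+00  6.00229284e-01]
[207.3 103. ] [208.6 122.2] [354.6 204.9] [209.7 141.3]
173 82
313 174
```

View pics/hubclose.png

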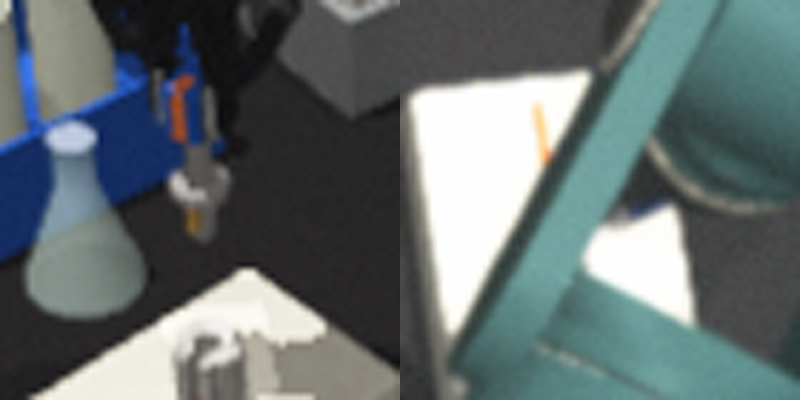

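The scene crop shows the shaft upright in the fingers, with its tip at about (209,124) as predicted and the hub directly below it. The top view is blocked by the arm. I lower to just above the mouth.

```bash
python3 -m inch '[[[0.2,0,1],[0,0,0],0],[[0,0,2],[0,0,0],0],[[0,0,2],[0,0,0],0],[[0,0,1.5],[0,0,0],0],[[0,0,0.8],[0,0,0],0],[[0,0,0.3],[0,0,0],0],[[0,0,0],[0,0,0],0],[[0,0,0],[0,0,0],0]]' 100
python3 - <<'E'
from h import *
f=grab('scene','low.png');p=manip.read_state()['position'];print(p,proj(f,p-[0,0,.081]))
cv2.imwrite('pics/low_c.png',cv2.resize(f['img'][100:160,180:240,::-1],(600,600),interpolation=cv2.INTER_CUBIC))
E
```

```text
clock: 9.3
position: [0.551, -0.2614, 0.2012]
orientation: [0.0, 0.971, 0.239, 0.0]
contact_force: [-0.4, -0.4, -2.6]
width: 0.0226
gripper_force: 98.5
[ 0.55101209 -0.2614779   0.20122794] [209.2 139.4]
```

View pics/low_c.png

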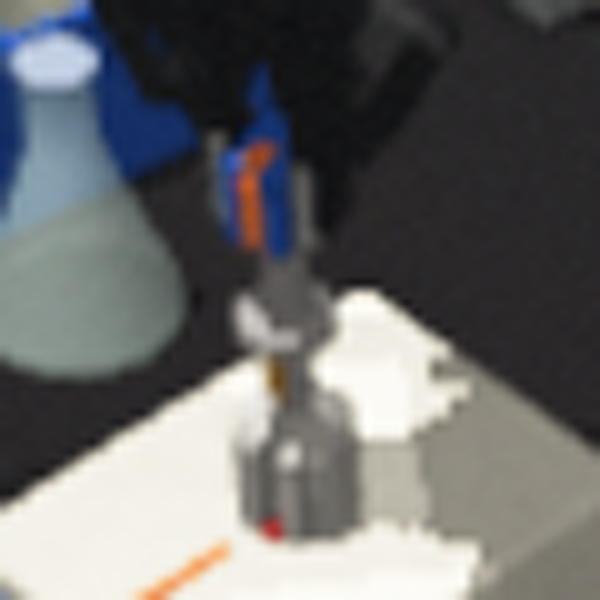

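The crop shows the tip (about (300,400)) over the hub centre column (about 299), with the key facing the slot side. I descend gently while watching the force.

```bash
python3 -m inch '[[[0,0,0.3],[0,0,0],0],[[0,0,0.3],[0,0,0],0],[[0,0,0.3],[0,0,0],0],[[0,0,0.3],[0,0,0],0],[[0,0,0.2],[0,0,0],0],[[0,0,0],[0,0,0],0]]' 100
python3 -m inch '[[[0,0,0.2],[0,0,0],0],[[0,0,0.2],[0,0,0],0],[[0,0,0],[0,0,0],0]]'
```

```text
clock: 9.95
position: [0.5507, -0.2616, 0.1861]
orientation: [0.0, 0.971, 0.239, -0.0]
contact_force: [0.0, -2.2, -2.2]
width: 0.0226
gripper_force: 98.5
clock: 10.25
position: [0.5507, -0.2617, 0.1822]
orientation: [0.0, 0.971, 0.239, -0.0]
contact_force: [0.6, -6.3, -2.6]
width: 0.0223
gripper_force: 98.5
```

The tip is 9 mm in with no vertical force, but the hub pushes it towards -y. I ease 1 mm that way and go on.

```bash
python3 -m inch '[[[-0.05,0.1,0],[0,0,0],0],[[0,0,0],[0,0,0],0]]'
python3 -m inch '[[[0,0,0.2],[0,0,0],0],[[0,0,0.2],[0,0,0],0],[[0,0,0.2],[0,0,0],0],[[0,0,0],[0,0,0],0]]'
```

```text
clock: 10.45
position: [0.5507, -0.2623, 0.1821]
orientation: [-0.0, 0.971, 0.239, -0.0]
contact_force: [-0.9, -0.7, -1.4]
width: 0.0228
gripper_force: 98.4
clock: 10.85
position: [0.5507, -0.2624, 0.1758]
orientation: [-0.0, 0.971, 0.239, -0.0]
contact_force: [0.4, -1.0, -3.7]
width: 0.0227
gripper_force: 98.4
```

```bash
python3 -m inch '[[[0,0,0.2],[0,0,0],0],[[0,0,0.2],[0,0,0],0],[[0,0,0.2],[0,0,0],0],[[0,0,0],[0,0,0],0]]'
python3 -m inch '[[[0,0,0.2],[0,0,0],0],[[0,0,0.2],[0,0,0],0],[[0,0,0.2],[0,0,0],0],[[0,0,0],[0,0,0],0]]'
```

```text
clock: 11.25
position: [0.5507, -0.2624, 0.1699]
orientation: [-0.0, 0.971, 0.239, -0.0]
contact_force: [-1.2, -0.8, -4.0]
width: 0.0226
gripper_force: 98.4
clock: 11.65
position: [0.5508, -0.2625, 0.1644]
orientation: [0.0, 0.971, 0.239, 0.0]
contact_force: [-1.4, -0.2, 3.4]
width: 0.023
gripper_force: 99.3
```

The key is in the slot and the spring is starting to push back. About 7 mm remain.

```bash
python3 -m inch '[[[0,0,0.2],[0,0,0],0],[[0,0,0.2],[0,0,0],0],[[0,0,0.2],[0,0,0],0],[[0,0,0],[0,0,0],0]]'
python3 -m inch '[[[0,0,0.1],[0,0,0],0],[[0,0,0.1],[0,0,0],0],[[0,0,0],[0,0,0],0],[[0,0,0],[0,0,0],0]]'
```

```text
clock: 12.05
position: [0.5509, -0.2625, 0.1586]
orientation: [0.0, 0.971, 0.239, 0.0]
contact_force: [-1.6, 0.5, 4.5]
width: 0.0227
gripper_force: 99.7
clock: 12.45
position: [0.5509, -0.2626, 0.1572]
orientation: [0.0, 0.971, 0.239, 0.0]
contact_force: [-3.7, 0.8, 9.7]
width: 0.0226
gripper_force: 100.0
```

```bash
python3 -m inch '[[[0,0,0.1],[0,0,0],0],[[0,0,0],[0,0,0],0],[[0,0,0],[0,0,0],0]]'
python3 - <<'E'
from h import *
f=grab('scene','fin.png');s=manip.read_state();print(s['position'],s['contact_force'],s['gripper_force'])
cv2.imwrite('pics/fin_c.png',cv2.resize(f['img'][100:160,180:240,::-1],(600,600),interpolation=cv2.INTER_CUBIC))
E
```

```text
clock: 12.75
position: [0.551, -0.2625, 0.1571]
orientation: [0.001, 0.971, 0.239, 0.001]
contact_force: [-5.9, 1.1, 17.6]
width: 0.0227
gripper_force: 101.2
[ 0.55100447 -0.26256086  0.1571292 ] [-6.08050917  2.97314319 17.68102139] 101.16427659988403
```

View pics/fin_c.png

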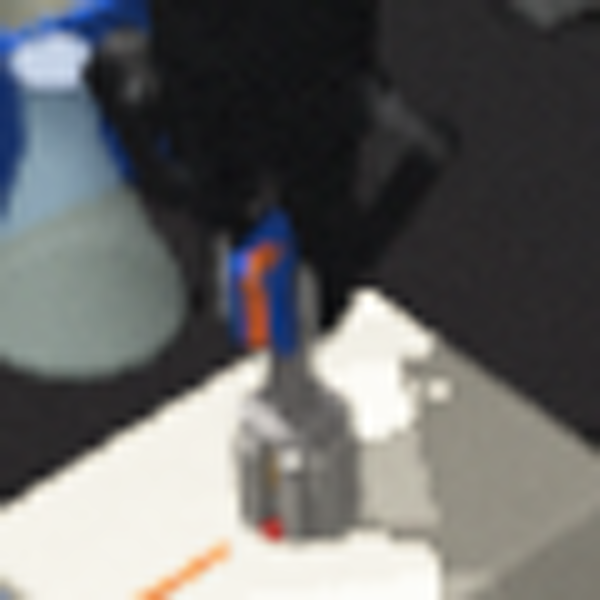

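The crop shows the collar flush on the hub at about (298,410) and the brass key inside the slot at (270,470). In the last push the force rose 8 N and z did not move, so the shaft is home.

```bash
python3 -c "
from plant import manip
print(manip.sign_off())"
```

```text
the job is handed in; nothing more can be done
None
```

I put the blue-gripped shaft into the hub with its key in the slot and its collar flush, and handed the job in at about 12.8 s with the gripper still holding it upright and pressing it home; the hand-in returned no verdict.

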